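# Tug-test the lamp posts

### The job

Check that the three lamp posts are properly fixed in their wooden bases: one after the other, from the robot's left to its right, grip each post by its stem and pull it straight up with about 12 newtons (never more than 15) for about a second. A post that holds is let go and stays standing in its base; the one that slides out is put into the red reject tray. Leave everything else on the table alone.

Things in the scene. Friction and masses are not known exactly. Their poses are not given: they have to be found in the camera images.
- jig: fixed plywood plate, 150 x 340 x 12 mm thick, carrying three lamp bases in a row along its own y axis; origin at the centre of its underside, x away from the robot, y to the robot's left (at yaw 0). A 12 mm high wooden stop strip runs along each end of the row.
- slot_left (a point): centre of the left-hand place of the row (robot's left, jig +y), on the plate's top face; here a base stands, which one changes
- slot_middle (a point): centre of the middle place of the row, 110 mm from each of the others; axes as the jig's
- slot_right (a point): centre of the right-hand place of the row (robot's right, jig -y)
- base_a: lamp base: fixed light wooden block 60 x 60 x 40 mm high standing on the jig in one of its three places, axes as the jig's; origin at the centre of its underside (12 mm above the table). In its top is a 33 mm square orange sprung seat, 1 mm proud, with a 16 mm square hole (2 mm clearance round the stem) that takes a lamp post.
- seat_a (a joint): lift of the sprung seat in base_a (m): 0 at rest, rises 1 mm for each 4 N of upward pull that the post puts on it, to a stop at 8 mm; springs back to 0 when let go
- post_a: loose lamp post in base_a, upright: round aluminium stem of 12 mm diameter with a blue lens of 16 mm diameter on top, 108 mm long in all, 60 g; origin at the centre of its lower end, z along the post. It stands 33 mm deep in the base, so its bare stem shows from 41 to 102 mm above the base's underside (lens from there to 116 mm).
- post_a_stem (a point): point on the axis of post_a, 60 mm above its lower end (68 mm above the base's underside): the middle of the bare stem, where to grip. A sound post is snapped in: it first rises freely through 1 to 4 mm of play, then pulls on the seat and holds (10 mm of rise at the most). A badly fixed post holds only by rubbing, 2 to 7 N, and then slides straight out. All three look alike.
- base_b: lamp base: fixed light wooden block 60 x 60 x 40 mm high standing on the jig in one of its three places, axes as the jig's; origin at the centre of its underside (12 mm above the table). In its top is a 33 mm square orange sprung seat, 1 mm proud, with a 16 mm square hole (2 mm clearance round the stem) that takes a lamp post.
- seat_b (a joint): lift of the sprung seat in base_b (m): 0 at rest, rises 1 mm for each 4 N of upward pull that the post puts on it, to a stop at 8 mm; springs back to 0 when let go
- post_b: loose lamp post in base_b, upright: round aluminium stem of 12 mm diameter with a blue lens of 16 mm diameter on top, 108 mm long in all, 60 g; origin at the centre of its lower end, z along the post. It stands 33 mm deep in the base, so its bare stem shows from 41 to 102 mm above the base's underside (lens from there to 116 mm).
- post_b_stem (a point): point on the axis of post_b, 60 mm above its lower end (68 mm above the base's underside): the middle of the bare stem, where to grip. A sound post is snapped in: it first rises freely through 1 to 4 mm of play, then pulls on the seat and holds (10 mm of rise at the most). A badly fixed post holds only by rubbing, 2 to 7 N, and then slides straight out. All three look alike.
- base_c: lamp base: fixed light wooden block 60 x 60 x 40 mm high standing on the jig in one of its three places, axes as the jig's; origin at the centre of its underside (12 mm above the table). In its top is a 33 mm square orange sprung seat, 1 mm proud, with a 16 mm square hole (2 mm clearance round the stem) that takes a lamp post.
- seat_c (a joint): lift of the sprung seat in base_c (m): 0 at rest, rises 1 mm for each 4 N of upward pull that the post puts on it, to a stop at 8 mm; springs back to 0 when let go
- post_c: loose lamp post in base_c, upright: round aluminium stem of 12 mm diameter with a blue lens of 16 mm diameter on top, 108 mm long in all, 60 g; origin at the centre of its lower end, z along the post. It stands 33 mm deep in the base, so its bare stem shows from 41 to 102 mm above the base's underside (lens from there to 116 mm).
- post_c_stem (a point): point on the axis of post_c, 60 mm above its lower end (68 mm above the base's underside): the middle of the bare stem, where to grip. A sound post is snapped in: it first rises freely through 1 to 4 mm of play, then pulls on the seat and holds (10 mm of rise at the most). A badly fixed post holds only by rubbing, 2 to 7 N, and then slides straight out. All three look alike.
- tray: fixed red open reject tray, 180 x 180 x 45 mm high, wall and floor 5 mm; origin at the centre of its underside; a small wooden offcut lies near one corner and may be touched
- lens: bystander, leave alone: spare blue lens, 20 mm across, 11 mm high, lying on the jig's robot-side edge; origin under its centre
- screwdriver: bystander, leave alone: screwdriver with red handle lying on the table
- tape: bystander, leave alone: paper tape roll, 64 mm across, 18 mm high; origin under its centre
- pliers: bystander, leave alone: pliers with red handles, about 130 mm long, lying; origin at the pivot
- glue: bystander, leave alone: white glue bottle, 44 mm across, 110 mm high; origin under its centre
- house: bystander, leave alone: wooden model house frame, 90 x 110 x 79 mm; origin under its centre
Things that resemble listed ones, but are neither listed nor needed, are in the scene too. What is shaped like the post_c but green or orange is not meant.

How it is judged:
On the way, in this order (a step that is already met when the one before it is completed fails the run):
1. the left post is tugged: its seat shows a steady pull above 8 N, or, if badly fixed, the post has slid up by more than 14 mm (((horizontal distance between base_a and slot_left below 0.03 m and (value of joint seat_a above 0.002 m or z of post_a in the frame of base_a above 0.022 m)) or (horizontal distance between base_b and slot_left below 0.03 m and (value of joint seat_b above 0.002 m or z of post_b in the frame of base_b above 0.022 m)) or (horizontal distance between base_c and slot_left below 0.03 m and (value of joint seat_c above 0.002 m or z of post_c in the frame of base_c above 0.022 m)))), for 0.3 s.
2. the middle post is tugged: its seat shows a steady pull above 8 N, or, if badly fixed, the post has slid up by more than 14 mm (((horizontal distance between base_a and slot_middle below 0.03 m and (value of joint seat_a above 0.002 m or z of post_a in the frame of base_a above 0.022 m)) or (horizontal distance between base_b and slot_middle below 0.03 m and (value of joint seat_b above 0.002 m or z of post_b in the frame of base_b above 0.022 m)) or (horizontal distance between base_c and slot_middle below 0.03 m and (value of joint seat_c above 0.002 m or z of post_c in the frame of base_c above 0.022 m)))), for 0.3 s.
3. the right post is tugged: its seat shows a steady pull above 8 N, or, if badly fixed, the post has slid up by more than 14 mm (((horizontal distance between base_a and slot_right below 0.03 m and (value of joint seat_a above 0.002 m or z of post_a in the frame of base_a above 0.022 m)) or (horizontal distance between base_b and slot_right below 0.03 m and (value of joint seat_b above 0.002 m or z of post_b in the frame of base_b above 0.022 m)) or (horizontal distance between base_c and slot_right below 0.03 m and (value of joint seat_c above 0.002 m or z of post_c in the frame of base_c above 0.022 m)))), for 0.3 s.
At the end, for the whole second after the job is handed in: Both sound posts stand in their bases: within 4 mm of the starting depth, foot under 6 mm off centre, within 10 degrees of upright. The badly fixed post is in the red tray, its stem's middle inside the walls and under 80 mm above the tray's underside. All at rest (((x of post_a_stem in the frame of tray between -0.088 and 0.088 m and y of post_a_stem in the frame of tray between -0.088 and 0.088 m and z of post_a_stem in the frame of tray below 0.08 m and horizontal distance between post_b and base_b below 0.006 m and z of post_b in the frame of base_b between 0.004 and 0.012 m and angle between each of post_b, post_c's own z axis and vertical below 0.17 rad and horizontal distance between post_c and base_c below 0.006 m and z of post_c in the frame of base_c between 0.004 and 0.012 m) or (x of post_b_stem in the frame of tray between -0.088 and 0.088 m and y of post_b_stem in the frame of tray between -0.088 and 0.088 m and z of post_b_stem in the frame of tray below 0.08 m and horizontal distance between post_a and base_a below 0.006 m and z of post_a in the frame of base_a between 0.004 and 0.012 m and angle between each of post_a, post_c's own z axis and vertical below 0.17 rad and horizontal distance between post_c and base_c below 0.006 m and z of post_c in the frame of base_c between 0.004 and 0.012 m) or (x of post_c_stem in the frame of tray between -0.088 and 0.088 m and y of post_c_stem in the frame of tray between -0.088 and 0.088 m and z of post_c_stem in the frame of tray below 0.08 m and horizontal distance between post_a and base_a below 0.006 m and z of post_a in the frame of base_a between 0.004 and 0.012 m and angle between each of post_a, post_b's own z axis and vertical below 0.17 rad and horizontal distance between post_b and base_b below 0.006 m and z of post_b in the frame of base_b between 0.004 and 0.012 m)) and linear speed of each of post_a, post_b, post_c below 0.03 m/s); the robot touches nothing.
It fails at once if a post is pulled too hard (its seat rises more than 4 mm, 16 N) (value of joint any of seat_a, seat_b, seat_c above 0.004 m).
It fails at once if a bystander (lens, screwdriver, tape roll, pliers, glue bottle, model house) is moved by more than 30 mm (distance of any of lens, screwdriver, tape, pliers, glue, house from where it was at the start of the episode above 0.03 m).
It also fails if it takes over 72 s, if anything falls off the work surface, if the arm or the gripper's body presses on something with over 40 N, if the wrist force passes 120 N, or if a joint passes its speed limit or range.

### The arm

A 6-joint arm with a two-finger parallel gripper is mounted at the origin on the work surface. World frame = base frame: x ahead of the robot, y to its left, z up, the work surface at z = 0. Lengths are in m, angles in rad, forces in N, time in s.
With the tool pointing down it reaches from about 0.35 to 0.85 m from the base axis. Payload 8.1 kg.
Tool frame: the origin (TCP) lies between the finger pads; the fingertips stand 11 mm ahead of it and the grasp point (between the pads) lies 8 mm behind it; y points along the fingers, x is the direction in which the jaws open and shut, and the axes are right-handed (so a half turn about y gives the same grasp; the last joint's range is limited). The gripper opens to 93 mm and grips with 3 to 60 N. Pads are 15 mm wide; open, the fingers measure 128 mm over their backs; the gripper's body (75 mm by 188 mm) begins 65 mm behind the grasp point.
Start: joints at [1.175, 0.13, 1.488, -0, 1.523, -0.085], TCP at [0.183, 0.571, 0.23] pointing down, gripper open.
Joint ranges: [-2.96, 2.96], [-0.89, 2.26], [0.02, 2.5], [-1.34, 4.48], [0, 2.73], [-2.66, 2.66]. Speed limits (rad/s): [2.39, 2.39, 2.79, 3.14, 3.14, 3.14].

### API

Orientations are given as a rotation vector (axis times angle).
In Python, from plant import readout, optics, robot gives the robot as it stands.
- The arm moves only by the shell command python3 -m creep 'ROWS' [FORCE]. ROWS is JSON, a list that holds one entry, the list of rows, each a list of 7 numbers: the closure, from 0 (fully open) to 1 (shut), then the shift along the tool's x, y, z in cm, then the turn, a rotation vector about the tool's x, y, z in degrees. In form: [[[grip, x, y, z, wx, wy, wz], ...]]. A call has exactly 8 rows; each row shifts and turns the pose as measured when the row begins, along the tool's axes as they then stand; what a row does not reach is not made up. A row lasts 1/10 s, in which the tool goes at most 50 mm and 8.59 degrees, less where a joint would pass 70% of its speed; a pose out of reach is approached as far as the arm can. A call is refused whole if a number of a shift passes 5 or a number of a turn 8.59, either way. A call with a gripper value outside its range is refused whole. The fingers move at their own pace and stop on an object; FORCE is the grip in N (left out, the last holds). Time passes only in rows, so rows that do not move let the fingers close, or fill a call up. It gives the time, the measured TCP pose, the force and the opening at its end, in the units of the state.
- readout.read_state(): the state, without advancing time (a new reading comes with each control period).
- optics.read_camera(name): name is "scene" or "top" or "wrist"; returns a dict with "frame" (400x640x3 uint8, red, green, blue), "depth" (400x640 float32, m along the optical axis (not along the pixel's ray), 0 where there is no reading), "intrinsics" (3x3 intrinsics, pixels), "R" (3x3) and "t" (3): a world point X has camera coordinates R X + t. Camera axes: x right, y down, z forward; pixel columns grow to the right and rows downward; lengths in m; the calibration is good to about 2 mm. A picture is of the moment at which its call begins.
- robot.close_job(): hands the job in, once; it reports no verdict.
The state is a dict: "t": time; "q": joint angles; "dq": joint speeds; "joint_torque": joint torques, N m; "tool_pos": TCP position; "orientation": TCP orientation; "force": force on the tool from outside, world axes, zero at the start; "wrist_torque": the same for the moment, N m; "opening": finger opening in m.
Only numpy, scipy, OpenCV 4.12 (cv2) and the standard library are available. Lean on these libraries where they do the work, as an engineer would, in place of code of your own. Each camera call takes 0.05 s, during which the arm holds its last target. There are 200 camera calls.

## Working session

There is one attempt and no reset: what is moved stays moved. The work goes in short steps, Python scripts to look and compute and a shell command to move; the robot and the scene stay as the last step left them, time stands still between calls to the robot, and variables do not carry over. Pictures are saved under pics/ and viewed, about 8 in all and at most 12, crops included, and the job is handed in when it is done.

```bash
ls; mkdir -p pics; cat > h.py <<'E'
import numpy as np, cv2
from scipy.spatial.transform import Rotation as Ro
from plant import readout, optics, robot
def cam(n):
    c=optics.read_camera(n); return c
def save(c,f,crop=None,s=1):
    im=c["frame"][...,::-1]
    if crop: x0,y0,x1,y1=crop; im=im[y0:y1,x0:x1]
    cv2.imwrite("pics/"+f,cv2.resize(im,None,fx=s,fy=s,interpolation=cv2.INTER_CUBIC))
def world(c):
    K,R,t,d=[np.array(c[k],float) for k in("intrinsics","R","t","depth")]
    v,u=np.mgrid[:d.shape[0],:d.shape[1]]
    p=np.stack([(u-K[0,2])/K[0,0]*d,(v-K[1,2])/K[1,1]*d,d],-1)
    return (p-t)@R
def st():
    s=readout.read_state(); print({k:np.round(s[k],4).tolist() for k in("t","tool_pos","orientation","force","opening")}); return s
E
python3 - <<'E'
from h import *
st()
a=cam("top");save(a,"top.png");b=cam("scene");save(b,"scene.png")
np.savez("c.npz",top=world(a),scene=world(b),tf=a["frame"],sf=b["frame"])
E
```

```text
pics
{'t': 0.0, 'tool_pos': [0.1833, 0.5707, 0.2286], 'orientation': [-1.3413, -0.9761, 0.9787], 'force': [0.1965, 0.2672, -0.4928], 'opening': 0.0933}
```

View pics/top.png

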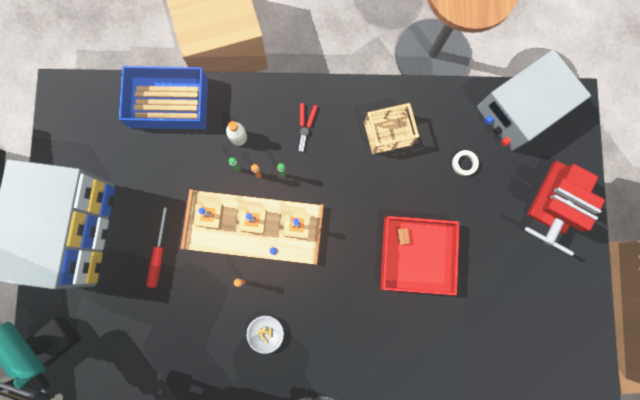

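View pics/scene.png

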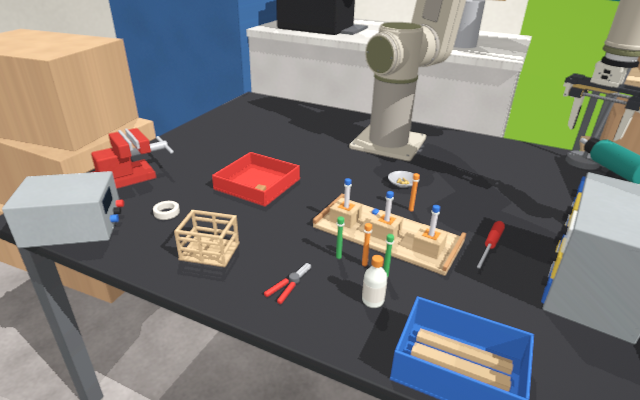

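The top view shows three posts with blue lenses at about (203,211), (249,216) and (296,222), standing in bases on the jig. Lookalikes are green at (233,161) and (281,168), orange at (255,169) and (239,283), and the spare lens at (274,251). The tray is centred at (420,256), with the offcut at (404,236). I choose the three blue-topped posts in the bases.

```bash
python3 - <<'E'
from h import *
s=st(); print(Ro.from_rotvec(s["orientation"]).as_matrix().round(3))
z=np.load("c.npz")
for W,F,n in((z["top"],z["tf"],"top"),(z["scene"],z["sf"],"scene")):
    h=cv2.cvtColor(F,cv2.COLOR_RGB2HSV)
    for nm,m in(("blue",cv2.inRange(h,(105,120,60),(130,255,255))),("orange",cv2.inRange(h,(8,170,120),(18,255,255))),("green",cv2.inRange(h,(55,120,40),(85,255,255))),("red",cv2.inRange(h,(0,180,80),(5,255,255)))):
        k,l,stt,c=cv2.connectedComponentsWithStats(m)
        for i in range(1,k):
            p=W[(l==i)]; p=p[np.isfinite(p).all(1)]
            if stt[i,4]<8 or not(-.5<np.median(p[:,1])<.7): continue
            if np.median(p[:,0])>.9 or np.median(p[:,0])<.1: continue
            print(n,nm,c[i].round(),stt[i,4],np.median(p,0).round(4),p.min(0).round(3),p.max(0).round(3))
a=z["tf"][180:300,170:340,::-1];cv2.imwrite("pics/crop.png",cv2.resize(a,None,fx=4.5,fy=4.5,interpolation=cv2.INTER_CUBIC))
E
```

```text
{'t': 0.1, 'tool_pos': [0.1833, 0.5708, 0.2287], 'orientation': [-1.3412, -0.9763, 0.9786], 'force': [-0.9701, 0.5137, -0.3537], 'opening': 0.0931}
[[ 0.306 -0.001 -0.952]
 [ 0.952 -0.002  0.306]
 [-0.002 -1.     0.   ]]
top blue [160.  95.] 3041 [0.8855 0.4137 0.0352] [ 0.426  0.031 -0.566] [1.197 0.5   1.254]
top blue [489. 120.] 55 [ 0.813  -0.4377  0.0363] [ 0.804 -0.452 -0.002] [ 0.825 -0.429  0.043]
top blue [106. 200.] 259 [0.5893 0.5245 0.0453] [ 0.426  0.031 -0.002] [0.629 0.532 1.254]
top blue [201. 210.] 19 [0.5579 0.2724 0.1282] [0.553 0.268 0.123] [0.563 0.278 0.132]
top blue [ 88. 231.] 286 [0.5076 0.5342 0.1134] [0.426 0.031 0.077] [0.545 0.54  1.254]
top blue [248. 216.] 18 [0.5457 0.1635 0.1289] [0.541 0.16  0.125] [0.55  0.167 0.132]
top blue [296. 221.] 19 [0.5356 0.0543 0.127 ] [0.531 0.05  0.123] [0.54  0.059 0.131]
top blue [273. 250.] 26 [0.4713 0.1125 0.0215] [0.465 0.108 0.016] [0.478 0.118 0.029]
top blue [ 67. 267.] 364 [0.4255 0.5446 0.1777] [0.39  0.031 0.141] [0.462 0.553 1.254]
top green [232. 160.] 19 [0.6814 0.2095 0.1082] [0.676 0.206 0.103] [0.686 0
[... 2070 characters left out ...]
2 0.1043] [0.668 0.093 0.095] [1.419 0.386 0.643]
scene green [339. 243.] 149 [0.6742 0.0985 0.0397] [ 0.639  0.091 -0.003] [1.419 0.386 0.643]
scene green [390. 238.] 37 [0.6885 0.214  0.1043] [0.679 0.209 0.096] [0.692 0.219 0.108]
scene green [387. 259.] 137 [0.6872 0.2145 0.0474] [ 0.613  0.203 -0.003] [1.419 0.386 0.643]
scene red [256. 178.] 2137 [ 0.469  -0.2507  0.0211] [ 0.37  -0.344 -0.002] [1.419 0.386 0.643]
scene red [120. 204.] 13 [ 0.7629 -0.472   0.0277] [ 0.755 -0.475  0.023] [1.419 0.386 0.643]
scene red [495. 233.] 248 [0.4427 0.4103 0.0223] [ 0.388  0.395 -0.003] [0.483 0.426 0.027]
scene red [286. 294.] 28 [0.8343 0.0529 0.0043] [ 0.808  0.048 -0.002] [0.862 0.054 0.008]
```

View pics/crop.png

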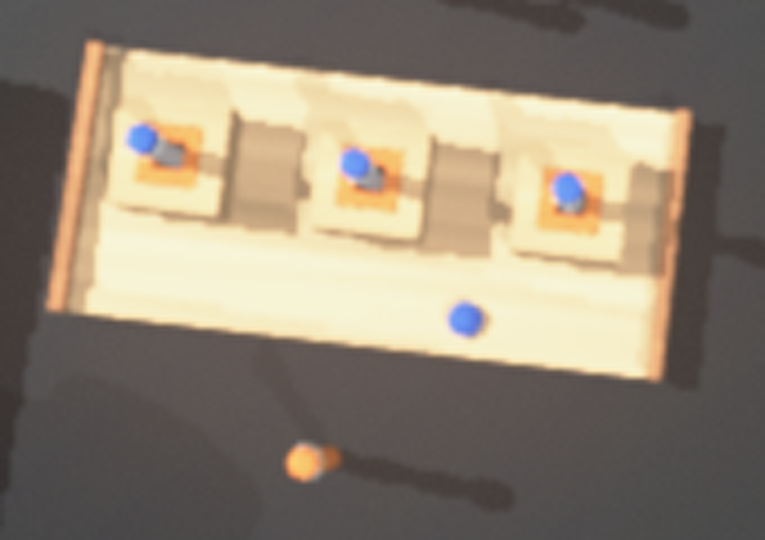

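The crop confirms the three blue-topped posts in the seats of the row; the lens heights (about 0.128 m) and spacing (about 110 mm) agree with the description. Tool y points down. I'll start moving towards the left post.

```bash
python3 -m creep '[[[0,-1.7,0.3,-4.5,0,0,0],[0,-1.7,0.3,-4.5,0,0,0],[0,-1.7,0.3,-4.5,0,0,0],[0,-1.7,0.3,-4.5,0,0,0],[0,-1.7,0.3,-4.5,0,0,0],[0,-1.7,0.3,-4.5,0,0,0],[0,-1.7,0.3,-4.5,0,0,0],[0,-1.7,0.3,-4.5,0,0,0]]]' 20
cat >> h.py <<'E'
def goto(xyz,yaw=None):
    s=st(); M=Ro.from_rotvec(s["orientation"]).as_matrix()
    print("shift cm",(M.T@(np.array(xyz)-s["tool_pos"])*100).round(2),"yaw",np.degrees(np.arctan2(M[1,0],M[0,0])).round(2))
    if yaw is not None:
        x=np.array([np.cos(yaw),np.sin(yaw),0]);y=np.array([0,0,-1.]);T=np.stack([x,y,np.cross(x,y)],1)
        print("turn deg",np.degrees(Ro.from_matrix(M.T@T).as_rotvec()).round(2))
E
python3 -c "
from h import *
goto((.558,.2735,.19),np.radians(95.85))"
```

```text
t: 0.9
tool_pos: [0.4883, 0.3266, 0.2]
orientation: [-1.335, -0.981, 0.991]
force: [-0.1, -0.6, 0.7]
opening: 0.093
{'t': 0.9, 'tool_pos': [0.4883, 0.3266, 0.2], 'orientation': [-1.3351, -0.9813, 0.9915], 'force': [-0.0905, -0.6404, 0.6643], 'opening': 0.093}
shift cm [-3.03  0.98 -8.22] yaw 72.89
turn deg [ -0.29 -22.96  -0.21]
```

```bash
python3 -m creep '[[[0,-1.5,0.5,-4.1,0,0,0],[0,-1.5,0.5,-4.1,0,0,0],[0,0,0,0,0,-7.6,0],[0,0,0,0,0,-7.6,0],[0,0,0,0,0,-7.6,0],[0,0,0,0,0,0,0],[0,0,0,0,0,0,0],[0,0,0,0,0,0,0]]]'
python3 - <<'E'
from h import *
goto((.558,.2735,.19),np.radians(95.85))
c=cam("wrist");save(c,"w1.png"); W=world(c); np.save("w.npy",W)
h=cv2.cvtColor(c["frame"],cv2.COLOR_RGB2HSV)
print("cam",(-np.array(c["R"]).T@c["t"]).round(3))
for nm,m in(("blue",cv2.inRange(h,(105,120,60),(130,255,255))),("orange",cv2.inRange(h,(8,170,100),(18,255,255)))):
    k,l,s,ce=cv2.connectedComponentsWithStats(m)
    for i in range(1,k):
        if s[i,4]>40: p=W[l==i]; print(nm,ce[i].round(),s[i,4],np.median(p,0).round(4),p.min(0).round(3),p.max(0).round(3))
E
```

```text
t: 1.7
tool_pos: [0.5635, 0.2626, 0.1834]
orientation: [-1.158, -1.267, 1.291]
force: [0.9, 0.3, 0.3]
opening: 0.093
{'t': 1.7, 'tool_pos': [0.5635, 0.2626, 0.1834], 'orientation': [-1.1579, -1.2666, 1.2908], 'force': [0.9432, 0.3435, 0.2546], 'opening': 0.093}
shift cm [ 1.13 -0.66  0.46] yaw 95.5
turn deg [-0.76 -0.35 -0.36]
cam [0.49  0.255 0.339]
blue [184.  90.] 254 [0.4733 0.116  0.0213] [0.465 0.107 0.015] [0.481 0.123 0.025]
blue [627. 192.] 1450 [0.5279 0.531  0.0845] [0.481 0.255 0.073] [0.547 0.537 0.339]
blue [ 43. 158.] 596 [0.5363 0.059  0.1268] [ 0.529 -0.077 -0.001] [0.577 0.064 0.13 ]
blue [191. 188.] 252 [0.5473 0.166  0.1278] [0.541 0.159 0.125] [0.554 0.172 0.13 ]
blue [560. 234.] 2477 [0.5787 0.5249 0.0441] [0.49  0.255 0.003] [0.627 0.535 0.339]
blue [335. 216.] 249 [0.5586 0.2743 0.1278] [0.552 0.268 0.126] [0.565 0.281 0.13 ]
blue [355. 352.] 310 [0.7899 0.3302 0.0035] [ 0.49   0.255 -0.001] [0.798 0.392 0.339]
orange [259.  12.] 380 [0.4008 0.1918 0.0344] [ 0.379  0.185 -0.001] [0.402 0.195 0.068]
orange [111. 149.] 813 [0.533  0.059  0.0529] [0.519 0.038 0.036] [0.555 0.074 0.055]
orange [223. 169.] 596 [0.5406 0.1678 0.0529] [0.49  0.149 0.019] [0.566 0.255 0.339]
orange [333. 190.] 450 [0.5554 0.2812 0.053 ] [0.49  0.255 0.025] [0.575 0.292 0.339]
```

View pics/w1.png

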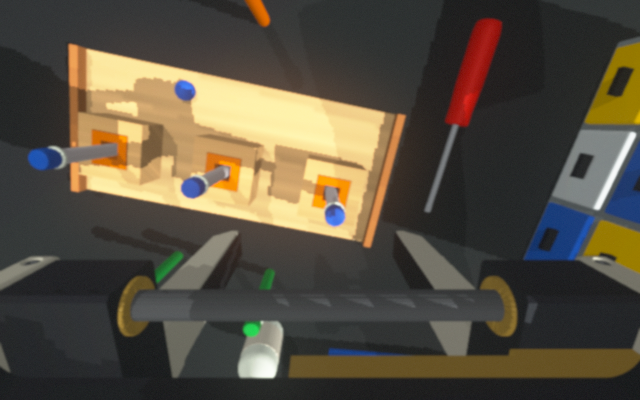

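The wrist view shows the three posts' blue lenses at (335,216), (191,188) and (43,158). All three views agree to about 2 mm. Now I align and descend on the left post.

```bash
python3 -m creep '[[[0,1.1,0,0.45,-0.8,-0.3,-0.4],[0,0,0,0,0,0,0],[0,0,1.5,0,0,0,0],[0,0,1.5,0,0,0,0],[0,0,1.5,0,0,0,0],[0,0,1.5,0,0,0,0],[0,0,0,0,0,0,0],[0,0,0,0,0,0,0]]]'
python3 -c "
from h import *
goto((.5583,.2735,.072),np.radians(95.9))"
```

```text
t: 2.55
tool_pos: [0.5556, 0.2745, 0.1157]
orientation: [-1.159, -1.281, 1.282]
force: [0.3, 0.4, -0.4]
opening: 0.0929
{'t': 2.55, 'tool_pos': [0.5556, 0.2745, 0.1157], 'orientation': [-1.1593, -1.2813, 1.2821], 'force': [0.2557, 0.3598, -0.3978], 'opening': 0.0929}
shift cm [-0.13  4.37 -0.27] yaw 95.69
turn deg [-0.07 -0.21  0.03]
```

```bash
python3 -m creep '[[[0,-0.1,1.5,-0.25,0,0,0],[0,0,1.5,0,0,0,0],[0,0,1.3,0,0,0,0],[0,0,0,0,0,0,0],[0,0,0,0,0,0,0],[0.4,0,0,0,0,0,0],[0.5,0,0,0,0,0,0],[0.6,0,0,0,0,0,0]]]'
python3 - <<'E'
from h import *
goto((.5583,.2735,.072),np.radians(95.9))
c=cam("wrist");save(c,"w2.png"); W=world(c)
h=cv2.cvtColor(c["frame"],cv2.COLOR_RGB2HSV)
k,l,s,ce=cv2.connectedComponentsWithStats(cv2.inRange(h,(105,120,60),(130,255,255)))
for i in range(1,k):
    if s[i,4]>40: p=W[l==i]; print(ce[i].round(),s[i,4],np.median(p,0).round(4))
E
```

```text
t: 3.35
tool_pos: [0.5594, 0.2738, 0.0702]
orientation: [-1.16, -1.283, 1.281]
force: [-0.3, -0.9, 0.4]
opening: 0.0738
{'t': 3.35, 'tool_pos': [0.5594, 0.2738, 0.0702], 'orientation': [-1.1605, -1.2826, 1.2806], 'force': [-0.2714, -0.895, 0.3907], 'opening': 0.0738}
shift cm [-0.02 -0.18  0.11] yaw 95.67
turn deg [ 0.04 -0.23  0.06]
[90. 75.] 809 [0.4734 0.1176 0.0208]
[ 45. 251.] 997 [0.5426 0.1685 0.1227]
[635. 260.] 236 [0.5687 0.5261 0.0139]
[321. 326.] 363 [0.5625 0.2749 0.1278]
```

View pics/w2.png

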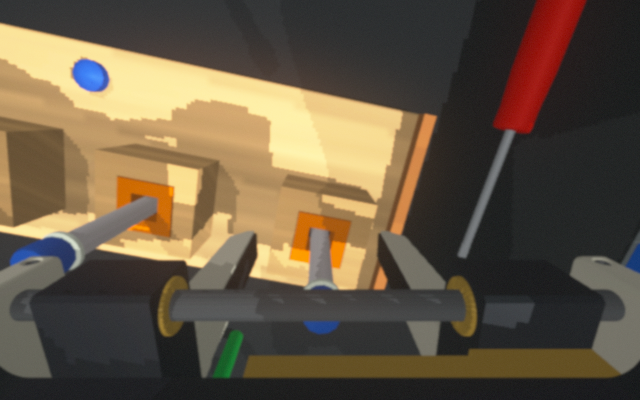

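The stem stands midway between the fingers, with the lens at (321,326). Closing.

```bash
python3 -m creep '[[[1,0,0,0,0,0,0],[1,0,0,0,0,0,0],[1,0,0,0,0,0,0],[1,0,0,0,0,0,0],[1,0,0,0,0,0,0],[1,0,0,0,0,0,0],[1,0,0,0,0,0,0],[1,0,0,0,0,0,0]]]' 35
python3 -c "
from h import *
st()"
```

```text
t: 4.2
tool_pos: [0.5601, 0.2741, 0.0714]
orientation: [-1.161, -1.285, 1.279]
force: [-0.7, 0.4, -0.0]
opening: 0.0143
{'t': 4.2, 'tool_pos': [0.5601, 0.2741, 0.0714], 'orientation': [-1.1613, -1.2845, 1.2793], 'force': [-0.6804, 0.357, -0.014], 'opening': 0.0143}
```

```bash
python3 -m creep '[[[1,0,0,0,0,0,0],[1,0,0,0,0,0,0],[1,0,-0.05,0,0,0,0],[1,0,-0.05,0,0,0,0],[1,0,-0.05,0,0,0,0],[1,0,-0.05,0,0,0,0],[1,0,0,0,0,0,0],[1,0,0,0,0,0,0]]]' 
python3 -c "
from h import *
st()"
```

```text
t: 5.0
tool_pos: [0.5598, 0.274, 0.0732]
orientation: [-1.161, -1.284, 1.28]
force: [0.5, -0.1, -0.2]
opening: 0.0144
{'t': 5.0, 'tool_pos': [0.5598, 0.274, 0.0732], 'orientation': [-1.161, -1.2838, 1.2797], 'force': [0.4636, -0.1302, -0.2046], 'opening': 0.0144}
```

```bash
python3 -m creep '[[[1,0,-0.05,0,0,0,0],[1,0,-0.05,0,0,0,0],[1,0,-0.05,0,0,0,0],[1,0,0,0,0,0,0],[1,0,0,0,0,0,0],[1,0,0,0,0,0,0],[1,0,0,0,0,0,0],[1,0,0,0,0,0,0]]]' 
```

```text
t: 5.8
tool_pos: [0.5599, 0.274, 0.0748]
orientation: [-1.161, -1.284, 1.28]
force: [0.6, 0.2, 0.5]
opening: 0.0142
```

```bash
python3 -m creep '[[[1,0,-0.05,0,0,0,0],[1,0,-0.05,0,0,0,0],[1,0,-0.05,0,0,0,0],[1,0,0,0,0,0,0],[1,0,0,0,0,0,0],[1,0,0,0,0,0,0],[1,0,0,0,0,0,0],[1,0,0,0,0,0,0]]]' 
```

```text
t: 6.6
tool_pos: [0.5591, 0.2739, 0.0755]
orientation: [-1.16, -1.283, 1.281]
force: [-0.2, 0.9, -2.0]
opening: 0.0147
```

```bash
python3 -m creep '[[[1,0,-0.05,0,0,0,0],[1,0,-0.05,0,0,0,0],[1,0,0,0,0,0,0],[1,0,0,0,0,0,0],[1,0,0,0,0,0,0],[1,0,0,0,0,0,0],[1,0,0,0,0,0,0],[1,0,0,0,0,0,0]]]' 
```

```text
t: 7.4
tool_pos: [0.5587, 0.2739, 0.0759]
orientation: [-1.159, -1.282, 1.281]
force: [-0.2, -0.1, -2.6]
opening: 0.0143
```

```bash
python3 -m creep '[[[1,0,-0.05,0,0,0,0],[1,0,-0.05,0,0,0,0],[1,0,-0.05,0,0,0,0],[1,0,-0.05,0,0,0,0],[1,0,0,0,0,0,0],[1,0,0,0,0,0,0],[1,0,0,0,0,0,0],[1,0,0,0,0,0,0]]]' 
python3 - <<'E'
from h import *
for i in range(3): cam("wrist"); st()
E
```

```text
t: 8.2
tool_pos: [0.5577, 0.2736, 0.0765]
orientation: [-1.158, -1.28, 1.283]
force: [0.2, 0.7, -5.3]
opening: 0.0141
{'t': 8.25, 'tool_pos': [0.5577, 0.2735, 0.0764], 'orientation': [-1.1581, -1.2797, 1.2829], 'force': [1.0868, 1.09, -5.2886], 'opening': 0.0147}
{'t': 8.3, 'tool_pos': [0.5576, 0.2735, 0.0765], 'orientation': [-1.1581, -1.2797, 1.283], 'force': [0.0629, 0.7504, -7.4178], 'opening': 0.0144}
{'t': 8.35, 'tool_pos': [0.5576, 0.2736, 0.0765], 'orientation': [-1.1581, -1.2797, 1.2829], 'force': [0.3226, 0.551, -6.3445], 'opening': 0.0141}
```

```bash
python3 -m creep '[[[1,0,-0.05,-0.03,0,0,0],[1,0,-0.05,-0.03,0,0,0],[1,0,-0.05,0,0,0,0],[1,0,-0.05,0,0,0,0],[1,0,-0.05,0,0,0,0],[1,0,0,0,0,0,0],[1,0,0,0,0,0,0],[1,0,0,0,0,0,0]]]' 
python3 - <<'E'
from h import *
for i in range(3): cam("wrist"); st()
E
```

```text
t: 9.15
tool_pos: [0.557, 0.2733, 0.0772]
orientation: [-1.156, -1.277, 1.285]
force: [0.7, 0.9, -8.3]
opening: 0.0142
{'t': 9.2, 'tool_pos': [0.557, 0.2733, 0.0772], 'orientation': [-1.1564, -1.2772, 1.2849], 'force': [1.2815, 1.1123, -7.6007], 'opening': 0.014}
{'t': 9.25, 'tool_pos': [0.557, 0.2733, 0.0772], 'orientation': [-1.1565, -1.2771, 1.2848], 'force': [1.8018, 0.8606, -8.2826], 'opening': 0.0142}
{'t': 9.3, 'tool_pos': [0.557, 0.2733, 0.0772], 'orientation': [-1.1565, -1.2772, 1.2848], 'force': [0.3706, 1.1006, -8.9662], 'opening': 0.0144}
```

```bash
python3 -m creep '[[[1,0,-0.07,-0.02,0,0,0],[1,0,-0.07,-0.02,0,0,0],[1,0,-0.07,0,0,0,0],[1,0,-0.07,0,0,0,0],[1,0,-0.07,0,0,0,0],[1,0,-0.07,0,0,0,0],[1,0,-0.04,0,0,0,0],[1,0,-0.04,0,0,0,0]]]' 
python3 - <<'E'
from h import *
for i in range(4): cam("wrist"); st()
E
```

```text
t: 10.1
tool_pos: [0.5553, 0.2727, 0.079]
orientation: [-1.154, -1.273, 1.288]
force: [1.5, 2.3, -16.2]
opening: 0.0142
{'t': 10.15, 'tool_pos': [0.5553, 0.2727, 0.0791], 'orientation': [-1.1537, -1.2727, 1.2882], 'force': [2.4207, 1.8077, -15.8968], 'opening': 0.0145}
{'t': 10.2, 'tool_pos': [0.5553, 0.2727, 0.0791], 'orientation': [-1.1537, -1.2727, 1.2882], 'force': [2.5146, 2.9529, -15.9964], 'opening': 0.0144}
{'t': 10.25, 'tool_pos': [0.5553, 0.2727, 0.0792], 'orientation': [-1.1537, -1.2729, 1.2882], 'force': [2.1639, 2.1046, -16.5147], 'opening': 0.0143}
{'t': 10.3, 'tool_pos': [0.5553, 0.2727, 0.0792], 'orientation': [-1.1537, -1.2728, 1.2882], 'force': [2.0713, 2.0842, -16.4566], 'opening': 0.0145}
```

Overshot to about 16 N. Easing off at once.

```bash
python3 -m creep '[[[1,0,0.06,0,0,0,0],[1,0,0,0,0,0,0],[1,0,0,0,0,0,0],[1,0,0,0,0,0,0],[1,0,0,0,0,0,0],[1,0,0,0,0,0,0],[1,0,0,0,0,0,0],[1,0,0,0,0,0,0]]]' 
python3 - <<'E'
from h import *
for i in range(3): cam("wrist"); st()
E
```

```text
t: 11.1
tool_pos: [0.5555, 0.2727, 0.0789]
orientation: [-1.154, -1.273, 1.288]
force: [2.1, 2.5, -15.0]
opening: 0.0142
{'t': 11.15, 'tool_pos': [0.5555, 0.2727, 0.0789], 'orientation': [-1.1541, -1.2732, 1.2878], 'force': [1.8423, 1.9223, -15.3563], 'opening': 0.0144}
{'t': 11.2, 'tool_pos': [0.5555, 0.2727, 0.0789], 'orientation': [-1.154, -1.2732, 1.2879], 'force': [1.2258, 2.7833, -15.1779], 'opening': 0.0141}
{'t': 11.25, 'tool_pos': [0.5555, 0.2727, 0.0789], 'orientation': [-1.1541, -1.2732, 1.2879], 'force': [1.5038, 1.868, -14.2159], 'opening': 0.0143}
```

```bash
python3 -m creep '[[[1,0,0.08,0,0,0,0],[1,0,0.06,0,0,0,0],[1,0,0,0,0,0,0],[1,0,0,0,0,0,0],[1,0,0,0,0,0,0],[1,0,0,0,0,0,0],[1,0,0,0,0,0,0],[1,0,0,0,0,0,0]]]' 
python3 - <<'E'
from h import *
for i in range(3): cam("wrist"); st()
E
```

```text
t: 12.05
tool_pos: [0.5561, 0.2728, 0.0784]
orientation: [-1.155, -1.274, 1.287]
force: [2.0, 1.9, -13.2]
opening: 0.0143
{'t': 12.1, 'tool_pos': [0.5561, 0.2728, 0.0784], 'orientation': [-1.155, -1.2744, 1.287], 'force': [1.0861, 1.7364, -13.746], 'opening': 0.0147}
{'t': 12.15, 'tool_pos': [0.5562, 0.2728, 0.0784], 'orientation': [-1.155, -1.2744, 1.2869], 'force': [2.1288, 1.4641, -13.3357], 'opening': 0.0143}
{'t': 12.2, 'tool_pos': [0.5562, 0.2728, 0.0784], 'orientation': [-1.155, -1.2744, 1.287], 'force': [1.394, 2.5451, -12.9504], 'opening': 0.0143}
```

The left post holds at about 13 N. Lowering it back to its start depth.

```bash
python3 -m creep '[[[1,0,0.12,0,0,0,0],[1,0,0.12,-0.05,0,0,0],[1,0,0.12,-0.05,0,0,0],[1,0,0.12,-0.05,0,0,0],[1,0,0.1,-0.05,0,0,0],[1,0,0.05,0,0,0,0],[1,0,0,0,0,0,0],[1,0,0,0,0,0,0]]]' 
python3 - <<'E'
from h import *
goto((.56,.2740,.0712),np.radians(95.9))
E
```

```text
t: 13.0
tool_pos: [0.561, 0.2738, 0.0763]
orientation: [-1.158, -1.28, 1.283]
force: [0.4, 1.3, -5.1]
opening: 0.0143
{'t': 13.0, 'tool_pos': [0.561, 0.2738, 0.0763], 'orientation': [-1.1583, -1.2796, 1.2829], 'force': [0.353, 1.3237, -5.0605], 'opening': 0.0143}
shift cm [0.03 0.51 0.09] yaw 95.67
turn deg [-0.17 -0.23  0.03]
```

```bash
python3 -m creep '[[[1,0,0.12,0.02,0,0,0],[1,0,0.12,0.02,0,0,0],[1,0,0.12,0.02,0,0,0],[1,0,0.12,0.02,0,0,0],[1,0,0.1,0,0,0,0],[1,0,0.1,0,0,0,0],[1,0,0,0,0,0,0],[1,0,0,0,0,0,0]]]' 
python3 - <<'E'
from h import *
goto((.56,.2740,.0712),np.radians(95.9))
E
```

```text
t: 13.8
tool_pos: [0.5624, 0.2743, 0.0718]
orientation: [-1.161, -1.284, 1.28]
force: [-0.5, 0.3, -0.3]
opening: 0.0145
{'t': 13.8, 'tool_pos': [0.5624, 0.2743, 0.0718], 'orientation': [-1.1612, -1.2841, 1.2795], 'force': [-0.5194, 0.269, -0.2941], 'opening': 0.0145}
shift cm [-0.    0.06  0.24] yaw 95.67
turn deg [ 0.13 -0.23  0.08]
```

```bash
python3 -m creep '[[[0,0,0.05,0.2,0,0,0],[0,0,0,0,0,0,0],[0,0,0,0,0,0,0],[0,0,0,0,0,0,0],[0,0,-2.5,0,0,0,0],[0,0,-2.5,0,0,0,0],[0,0,-2.5,0,0,0,0],[0,0,-2.5,0,0,0,0]]]' 
python3 - <<'E'
from h import *
goto((.5475,.165,.072),np.radians(95.9))
c=cam("wrist"); W=world(c)
h=cv2.cvtColor(c["frame"],cv2.COLOR_RGB2HSV)
k,l,s,ce=cv2.connectedComponentsWithStats(cv2.inRange(h,(105,120,60),(130,255,255)))
for i in range(1,k):
    if s[i,4]>40: p=W[l==i]; print(ce[i].round(),s[i,4],np.median(p,0).round(4))
E
```

```text
t: 14.6
tool_pos: [0.5567, 0.2726, 0.1689]
orientation: [-1.157, -1.276, 1.286]
force: [1.1, 0.5, 0.3]
opening: 0.0736
{'t': 14.6, 'tool_pos': [0.5567, 0.2726, 0.1689], 'orientation': [-1.1566, -1.2756, 1.2862], 'force': [1.1003, 0.5277, 0.2933], 'opening': 0.0736}
shift cm [-10.61   9.71   1.91] yaw 95.67
turn deg [-0.41 -0.23 -0.07]
[166.  93.] 279 [0.4733 0.1163 0.0215]
[627. 204.] 1498 [0.5285 0.5309 0.0843]
[ 12. 169.] 592 [0.536  0.0605 0.1256]
[167. 200.] 303 [0.5472 0.1663 0.1278]
[561. 240.] 2286 [0.5749 0.5253 0.0459]
[320. 231.] 299 [0.5594 0.2742 0.1279]
```

The left lens is back at z = 0.128, so that post is standing. On to the middle one.

```bash
python3 -m creep '[[[0,-3.5,0,0.6,0,0,0],[0,-3.5,0,0.6,0,0,0],[0,-3.5,0,0.6,0,0,0],[0,0,0,0,-0.4,-0.2,0],[0,0,1.2,0,0,0,0],[0,0,1.2,0,0,0,0],[0,0,1.2,0,0,0,0],[0,0,0,0,0,0,0]]]' 
python3 - <<'E'
from h import *
goto((.5475,.1658,.072),np.radians(95.9))
E
```

```text
t: 15.45
tool_pos: [0.5535, 0.1677, 0.1373]
orientation: [-1.164, -1.298, 1.278]
force: [-0.7, -0.7, -0.5]
opening: 0.0931
{'t': 15.45, 'tool_pos': [0.5535, 0.1677, 0.1373], 'orientation': [-1.1644, -1.2984, 1.278], 'force': [-0.6637, -0.7239, -0.5439], 'opening': 0.0931}
shift cm [-0.14  6.52  0.7 ] yaw 96.07
turn deg [0.77 0.17 0.16]
```

```bash
python3 -m creep '[[[0,-0.15,0.9,0.7,0.4,0,0],[0,0,1.2,0,0,0,0],[0,0,1.2,0,0,0,0],[0,0,1.2,0,0,0,0],[0,0,1.2,0,0,0,0],[0,0,0.6,0,0,0,0],[0.5,0,0,0,0,0,0],[0.5,0,0,0,0,0,0]]]' 
python3 - <<'E'
from h import *
goto((.5475,.1658,.072),np.radians(95.9))
E
```

```text
t: 16.25
tool_pos: [0.545, 0.1669, 0.0663]
orientation: [-1.155, -1.291, 1.286]
force: [0.2, -0.5, 0.3]
opening: 0.0817
{'t': 16.25, 'tool_pos': [0.545, 0.1669, 0.0663], 'orientation': [-1.1554, -1.2913, 1.2856], 'force': [0.1719, -0.4855, 0.3048], 'opening': 0.0817}
shift cm [-0.14 -0.57 -0.24] yaw 96.21
turn deg [0.12 0.31 0.15]
```

```bash
python3 -m creep '[[[0.6,-0.12,-0.4,-0.22,0,0.3,0],[1,0,0,0,0,0,0],[1,0,0,0,0,0,0],[1,0,0,0,0,0,0],[1,0,0,0,0,0,0],[1,0,0,0,0,0,0],[1,0,0,0,0,0,0],[1,0,0,0,0,0,0]]]' 35
python3 - <<'E'
from h import *
goto((.5475,.1658,.072),np.radians(95.9))
E
```

```text
t: 17.05
tool_pos: [0.5496, 0.1662, 0.0736]
orientation: [-1.161, -1.291, 1.278]
force: [-0.4, 0.3, -0.2]
opening: 0.0177
{'t': 17.05, 'tool_pos': [0.5496, 0.1662, 0.0736], 'orientation': [-1.1614, -1.2909, 1.2785], 'force': [-0.3571, 0.3262, -0.1921], 'opening': 0.0177}
shift cm [-0.02  0.16  0.21] yaw 95.87
turn deg [ 0.39 -0.03  0.18]
```

```bash
python3 -m creep '[[[1,0,0,0,0,0,0],[1,0,0,0,0,0,0],[1,0,0,0,0,0,0],[1,0,-0.05,0,0,0,0],[1,0,-0.05,0,0,0,0],[1,0,-0.05,0,0,0,0],[1,0,0,0,0,0,0],[1,0,0,0,0,0,0]]]' 
python3 - <<'E'
from h import *
for i in range(3): cam("wrist"); st()
E
```

```text
t: 17.85
tool_pos: [0.5484, 0.1661, 0.0738]
orientation: [-1.16, -1.289, 1.28]
force: [0.1, 0.5, -2.5]
opening: 0.0143
{'t': 17.9, 'tool_pos': [0.5485, 0.1661, 0.0738], 'orientation': [-1.1597, -1.289, 1.2798], 'force': [0.6049, 0.0787, -1.3236], 'opening': 0.0148}
{'t': 17.95, 'tool_pos': [0.5485, 0.1661, 0.0739], 'orientation': [-1.1597, -1.2891, 1.2797], 'force': [0.749, 0.0247, -1.6985], 'opening': 0.0146}
{'t': 18.0, 'tool_pos': [0.5485, 0.1661, 0.0739], 'orientation': [-1.1598, -1.2891, 1.2797], 'force': [-0.148, 0.5982, -2.2116], 'opening': 0.0145}
```

```bash
python3 -m creep '[[[1,0,-0.05,-0.02,0,0,0],[1,0,-0.05,-0.02,0,0,0],[1,0,-0.05,-0.02,0,0,0],[1,0,-0.05,0,0,0,0],[1,0,-0.05,0,0,0,0],[1,0,0,0,0,0,0],[1,0,0,0,0,0,0],[1,0,0,0,0,0,0]]]' 
python3 - <<'E'
from h import *
for i in range(3): cam("wrist"); st()
E
```

```text
t: 18.8
tool_pos: [0.5487, 0.166, 0.0761]
orientation: [-1.159, -1.288, 1.28]
force: [0.5, 0.7, -2.4]
opening: 0.0148
{'t': 18.85, 'tool_pos': [0.5487, 0.1659, 0.076], 'orientation': [-1.1592, -1.2881, 1.2804], 'force': [-0.4813, -0.0958, -2.7338], 'opening': 0.0147}
{'t': 18.9, 'tool_pos': [0.5487, 0.1659, 0.0761], 'orientation': [-1.1592, -1.2881, 1.2804], 'force': [0.161, 0.5409, -2.9697], 'opening': 0.0149}
{'t': 18.95, 'tool_pos': [0.5487, 0.166, 0.0761], 'orientation': [-1.1592, -1.2881, 1.2804], 'force': [-0.8011, 0.361, -3.0143], 'opening': 0.0146}
```

```bash
python3 -m creep '[[[1,0,-0.05,-0.02,0,0,0],[1,0,-0.05,-0.02,0,0,0],[1,0,-0.05,-0.02,0,0,0],[1,0,-0.05,0,0,0,0],[1,0,-0.05,0,0,0,0],[1,0,0,0,0,0,0],[1,0,0,0,0,0,0],[1,0,0,0,0,0,0]]]' 
python3 - <<'E'
from h import *
for i in range(3): cam("wrist"); st()
E
```

```text
t: 19.75
tool_pos: [0.5492, 0.1659, 0.0787]
orientation: [-1.159, -1.288, 1.281]
force: [-0.6, 0.1, -2.0]
opening: 0.0147
{'t': 19.8, 'tool_pos': [0.5492, 0.1659, 0.0787], 'orientation': [-1.1591, -1.2878, 1.2806], 'force': [0.1991, 0.3959, -3.6883], 'opening': 0.0144}
{'t': 19.85, 'tool_pos': [0.5491, 0.1659, 0.0787], 'orientation': [-1.159, -1.2878, 1.2807], 'force': [0.2246, -0.2438, -3.008], 'opening': 0.0145}
{'t': 19.9, 'tool_pos': [0.5492, 0.166, 0.0787], 'orientation': [-1.1591, -1.2879, 1.2807], 'force': [-0.9319, 0.4973, -3.2885], 'opening': 0.0147}
```

The force stays near 3 N while the post rises, so the middle post is the loose one. Drawing it out straight.

```bash
python3 -m creep '[[[1,0,-0.2,0,0,0,0],[1,0,-0.2,0,0,0,0],[1,0,-0.2,0,0,0,0],[1,0,-0.2,0,0,0,0],[1,0,-0.2,0,0,0,0],[1,0,-0.2,0,0,0,0],[1,0,0,0,0,0,0],[1,0,0,0,0,0,0]]]' 
python3 - <<'E'
from h import *
goto((.549,.166,.17),np.radians(95.9))
E
```

```text
t: 20.7
tool_pos: [0.5501, 0.1661, 0.0931]
orientation: [-1.16, -1.29, 1.279]
force: [0.2, 0.1, -1.8]
opening: 0.0144
{'t': 20.7, 'tool_pos': [0.5501, 0.1661, 0.0931], 'orientation': [-1.1605, -1.2897, 1.2794], 'force': [0.2276, 0.1207, -1.765], 'opening': 0.0144}
shift cm [ 0.03 -7.69  0.07] yaw 95.87
turn deg [ 0.31 -0.03  0.17]
```

```bash
python3 -m creep '[[[1,0,0,0,0,0,0],[1,0,-0.5,0,0,0,0],[1,0,-0.8,0,0,0,0],[1,0,-1.5,0,0,0,0],[1,0,-2.3,0,0,0,0],[1,0,-2.5,0,0,0,0],[1,0,-2.5,0,0,0,0],[1,0,-2,0,0,0,0]]]' 
python3 - <<'E'
from h import *
z=np.load("c.npz")
for W,F in((z["scene"],z["sf"]),(z["top"],z["tf"])):
    h=cv2.cvtColor(F,cv2.COLOR_RGB2HSV); m=(h[...,1]>170)&((h[...,0]<6)|(h[...,0]>174))&(abs(W[...,2]-.045)<.006)&(W[...,1]<-.1)&(W[...,1]>-.4)&(W[...,0]<.6)&(W[...,0]>.3)
    r=cv2.minAreaRect((W[m][:,:2]*1000).astype(np.float32)); print(r)
m=(h[...,0]>8)&(h[...,0]<25)&(W[...,1]<-.15)&(W[...,1]>-.33)&(W[...,0]<.53)&(W[...,0]>.38)&(W[...,2]>.008)&(W[...,2]<.04)
print(W[m].min(0),W[m].max(0),m.sum())
goto((.45,-.25,.20),np.radians(95.9))
c=cam("scene");save(c,"s2.png",(200,60,520,300),2.2)
E
```

```text
t: 21.5
tool_pos: [0.5479, 0.1653, 0.221]
orientation: [-1.159, -1.287, 1.281]
force: [0.0, -0.1, -0.6]
opening: 0.0147
((466.24493408203125, -248.62710571289062), (181.874755859375, 183.58505249023438), 86.30905151367188)
((463.0252380371094, -250.9964141845703), (180.1031036376953, 174.19677734375), 85.876708984375)
[ 0.49101489 -0.22908819  0.00829669] [ 0.52933438 -0.20053705  0.0268535 ] 152
{'t': 21.5, 'tool_pos': [0.5479, 0.1653, 0.221], 'orientation': [-1.1585, -1.287, 1.2812], 'force': [0.0262, -0.131, -0.6479], 'opening': 0.0147}
shift cm [-40.32   1.97  13.99] yaw 95.86
turn deg [ 0.12 -0.04  0.15]
```

View pics/s2.png

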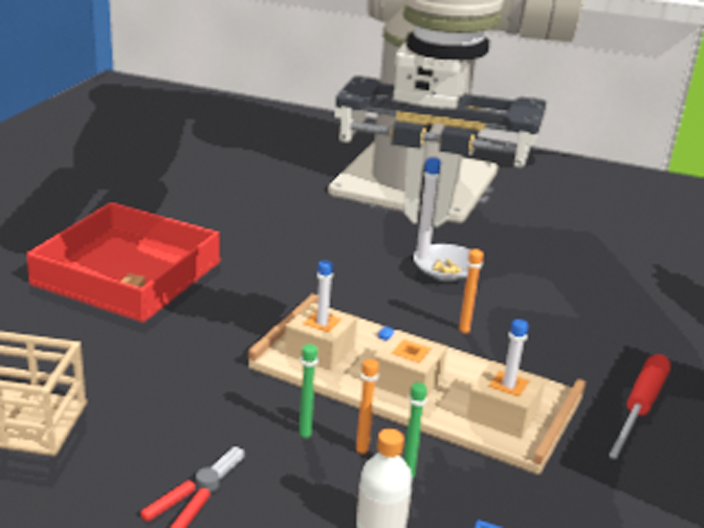

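The post is out and in the gripper, crop (430,190). Its seat at (410,352) is empty and the other two posts stand. Carrying it to the tray, centred at (0.464, -0.250).

```bash
python3 -m creep '[[[1,-4.4,0,1.5,0,0,0],[1,-4.4,0,1.5,0,0,0],[1,-4.4,0,1.5,0,0,0],[1,-4.4,0,1.5,0,0,0],[1,-4.4,0,1.5,0,0,0],[1,-4.4,0,1.5,0,0,0],[1,-4.4,0,1.5,0,0,0],[1,-4.4,0,1.5,0,0,0]]]' 
python3 - <<'E'
from h import *
goto((.45,-.26,.066),np.radians(95.9))
E
```

```text
t: 22.35
tool_pos: [0.4681, -0.2034, 0.2339]
orientation: [-1.17, -1.312, 1.279]
force: [1.5, 0.1, -0.9]
opening: 0.0143
{'t': 22.35, 'tool_pos': [0.4681, -0.2034, 0.2339], 'orientation': [-1.1699, -1.3124, 1.2794], 'force': [1.4704, 0.116, -0.893], 'opening': 0.0143}
shift cm [-5.43 16.72  2.85] yaw 96.54
turn deg [1.42 0.63 0.05]
```

```bash
python3 -m creep '[[[1,-2.7,0,1.4,1,0.5,0],[1,-2.6,0,1.3,0,0,0],[1,0,2.6,0,0,0,0],[1,0,2.6,0,0,0,0],[1,0,2.6,0,0,0,0],[1,0,2.6,0,0,0,0],[1,0,2.4,0,0,0,0],[1,0,0,0,0,0,0]]]' 
python3 - <<'E'
from h import *
goto((.45,-.26,.062),np.radians(95.9))
E
```

```text
t: 23.15
tool_pos: [0.4465, -0.2717, 0.1106]
orientation: [-1.182, -1.286, 1.277]
force: [-0.8, 0.5, -1.0]
opening: 0.0148
{'t': 23.15, 'tool_pos': [0.4465, -0.2717, 0.1106], 'orientation': [-1.1816, -1.2859, 1.2772], 'force': [-0.7663, 0.458, -1.0106], 'opening': 0.0148}
shift cm [ 1.17  4.86 -0.38] yaw 95.38
turn deg [ 0.89 -0.51 -0.55]
```

```bash
python3 -m creep '[[[1,1.2,0.8,-0.7,0.4,0,-0.3],[1,0,0.8,0,0,0,0],[1,0,0.8,0,0,0,0],[1,0,0.8,0,0,0,0],[1,0,0.5,0,0,0,0],[1,0,0.4,0,0,0,0],[1,0,0,0,0,0,0],[1,0,0,0,0,0,0]]]' 
python3 - <<'E'
from h import *
goto((.45,-.26,.060),np.radians(95.9))
E
```

```text
t: 23.95
tool_pos: [0.4564, -0.2598, 0.0722]
orientation: [-1.179, -1.285, 1.278]
force: [-1.4, -0.1, -0.7]
opening: 0.0149
{'t': 23.95, 'tool_pos': [0.4564, -0.2598, 0.0722], 'orientation': [-1.1791, -1.2853, 1.2781], 'force': [-1.443, -0.0948, -0.673], 'opening': 0.0149}
shift cm [0.05 1.21 0.66] yaw 95.42
turn deg [ 0.77 -0.47 -0.5 ]
```

```bash
python3 -m creep '[[[1,0,0.25,0,0,0,0],[1,0,0.25,0,0,0,0],[1,0,0.25,0,0,0,0],[1,0,0.25,0,0,0,0],[1,0,0.15,0,0,0,0],[1,0,0,0,0,0,0],[1,0,0,0,0,0,0],[1,0,0,0,0,0,0]]]' 
python3 - <<'E'
from h import *
goto((.45,-.26,.058),np.radians(95.9))
E
```

```text
t: 24.75
tool_pos: [0.4569, -0.2604, 0.0604]
orientation: [-1.181, -1.285, 1.278]
force: [-0.5, -0.1, -0.1]
opening: 0.0145
{'t': 24.75, 'tool_pos': [0.4569, -0.2604, 0.0604], 'orientation': [-1.1805, -1.2853, 1.2779], 'force': [-0.532, -0.1477, -0.1165], 'opening': 0.0145}
shift cm [0.11 0.23 0.69] yaw 95.4
turn deg [ 0.82 -0.5  -0.54]
```

```bash
python3 -m creep '[[[0,0,0.1,0,0,0,0],[0,0,0,0,0,0,0],[0,0,0,0,0,0,0],[0,0,0,0,0,0,0],[0,0,0,0,0,0,0],[0,0,-3,0,0,0,0],[0,0,-4,0,0,0,0],[0,0,-4,0,0,0,0]]]' 
python3 - <<'E'
from h import *
goto((.536,.056,.18),np.radians(95.9))
c=cam("wrist");save(c,"w3.png")
E
```

```text
t: 25.55
tool_pos: [0.4512, -0.2567, 0.1653]
orientation: [-1.167, -1.281, 1.277]
force: [1.2, -0.7, 0.8]
opening: 0.0742
{'t': 25.55, 'tool_pos': [0.4512, -0.2567, 0.1653], 'orientation': [-1.1666, -1.2813, 1.2766], 'force': [1.214, -0.6923, 0.7875], 'opening': 0.0742}
shift cm [ 30.33  -1.45 -11.39] yaw 95.4
turn deg [ 0.24 -0.5  -0.04]
```

View pics/w3.png

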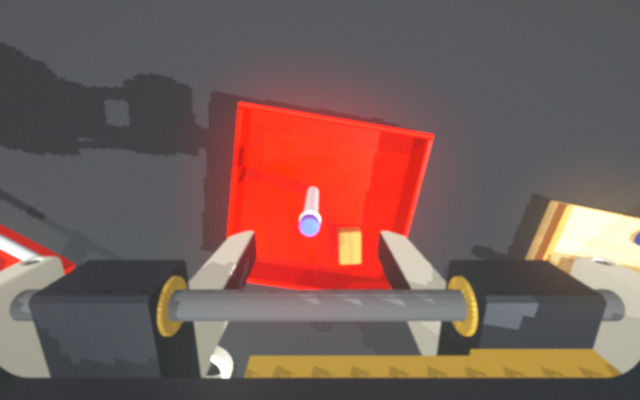

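The rejected post stands upright inside the tray, lens at (310,225). On to the right post.

```bash
python3 -m creep '[[[0,0,-2,0,0,0,0],[0,4.4,0,-1.65,0,0,0],[0,4.4,0,-1.65,0,0,0],[0,4.4,0,-1.65,0,0,0],[0,4.4,0,-1.65,0,0,0],[0,4.4,0,-1.65,0,0,0],[0,4.4,0,-1.65,0,0,0],[0,3.7,0,-1.4,0,0,0]]]' 
python3 - <<'E'
from h import *
goto((.5365,.0560,.075),np.radians(95.9))
E
```

```text
t: 26.4
tool_pos: [0.5445, 0.0547, 0.1989]
orientation: [-1.199, -1.282, 1.269]
force: [0.2, -0.7, 0.9]
opening: 0.0927
{'t': 26.4, 'tool_pos': [0.5445, 0.0547, 0.1989], 'orientation': [-1.1987, -1.2822, 1.269], 'force': [0.1762, -0.7184, 0.873], 'opening': 0.0927}
shift cm [ 0.39 12.36  1.09] yaw 94.74
turn deg [ 1.42 -1.15 -0.92]
```

```bash
python3 -m creep '[[[0,0.2,0,1,1.4,-1.1,-0.9],[0,0,0,0,0,0,0],[0,0,1,0,0,0,0],[0,0,1,0,0,0,0],[0,0,1,0,0,0,0],[0,0,1,0,0,0,0],[0,0,0,0,0,0,0],[0,0,0,0,0,0,0]]]' 
python3 - <<'E'
from h import *
goto((.5365,.0562,.072),np.radians(95.9))
c=cam("wrist");W=world(c)
h=cv2.cvtColor(c["frame"],cv2.COLOR_RGB2HSV)
k,l,s,ce=cv2.connectedComponentsWithStats(cv2.inRange(h,(105,120,60),(130,255,255)))
for i in range(1,k):
    if s[i,4]>40: p=W[l==i]; print(ce[i].round(),s[i,4],np.median(p,0).round(4))
E
```

```text
t: 27.2
tool_pos: [0.5338, 0.057, 0.1529]
orientation: [-1.158, -1.284, 1.285]
force: [-0.1, -0.9, 0.5]
opening: 0.0932
{'t': 27.2, 'tool_pos': [0.5338, 0.057, 0.1529], 'orientation': [-1.158, -1.2837, 1.2853], 'force': [-0.1031, -0.8911, 0.4673], 'opening': 0.0932}
shift cm [-0.11  8.09 -0.27] yaw 95.9
turn deg [-0.07 -0.   -0.  ]
[383. 139.] 255 [0.4729 0.1125 0.0216]
[316. 238.] 358 [0.5355 0.0556 0.1277]
```

Right lens at (0.5355, 0.0556, 0.1277), as expected. Descending.

```bash
python3 -m creep '[[[0,-0.14,1.5,-0.2,0,0,0],[0,0,1.5,0,0,0,0],[0,0,1.5,0,0,0,0],[0,0,1.5,0,0,0,0],[0,0,1,0,0,0,0],[0.4,0,0.3,0,0,0,0],[0.5,0,0,0,0,0,0],[0.5,0,0,0,0,0,0]]]' 
python3 - <<'E'
from h import *
goto((.5362,.0558,.073),np.radians(95.9))
E
```

```text
t: 28.05
tool_pos: [0.5359, 0.0557, 0.0731]
orientation: [-1.158, -1.284, 1.286]
force: [0.1, -0.4, 0.5]
opening: 0.0733
{'t': 28.05, 'tool_pos': [0.5359, 0.0557, 0.0731], 'orientation': [-1.1578, -1.2837, 1.2855], 'force': [0.0962, -0.3663, 0.4832], 'opening': 0.0733}
shift cm [ 0.01  0.01 -0.03] yaw 95.91
turn deg [-0.08  0.01 -0.  ]
```

```bash
Z=0; python3 -m creep '[[[1,0,0,0,0,0,0],[1,0,0,0,0,0,0],[1,0,0,0,0,0,0],[1,0,0,0,0,0,0],[1,0,0,0,0,0,0],[1,0,0,0,0,0,0],[1,0,0,0,0,0,0],[1,0,0,0,0,0,0]]]' 35
python3 -m creep '[[[1,0,0,0,0,0,0],[1,0,0,0,0,0,0],[1,0,-0.05,0,0,0,0],[1,0,-0.05,0,0,0,0],[1,0,0,0,0,0,0],[1,0,0,0,0,0,0],[1,0,0,0,0,0,0],[1,0,0,0,0,0,0]]]' 
python3 - <<'E'
from h import *
for i in range(3): cam("wrist"); st()
E
```

```text
t: 28.85
tool_pos: [0.5381, 0.0558, 0.0761]
orientation: [-1.162, -1.288, 1.283]
force: [-0.0, -0.2, 0.1]
opening: 0.0148
t: 29.65
tool_pos: [0.5375, 0.0558, 0.0765]
orientation: [-1.161, -1.287, 1.284]
force: [0.4, 0.3, -1.3]
opening: 0.015
{'t': 29.7, 'tool_pos': [0.5376, 0.0557, 0.0765], 'orientation': [-1.1607, -1.2866, 1.2838], 'force': [-0.0456, 0.4754, -0.7096], 'opening': 0.0148}
{'t': 29.75, 'tool_pos': [0.5376, 0.0557, 0.0766], 'orientation': [-1.1608, -1.2866, 1.2838], 'force': [-0.1969, -0.9595, -0.9074], 'opening': 0.0147}
{'t': 29.8, 'tool_pos': [0.5376, 0.0558, 0.0766], 'orientation': [-1.1608, -1.2867, 1.2839], 'force': [-0.2879, -0.2432, -1.6284], 'opening': 0.0149}
```

```bash
python3 -m creep '[[[1,0,-0.05,-0.02,0,0,0],[1,0,-0.05,-0.02,0,0,0],[1,0,-0.05,0,0,0,0],[1,0,0,0,0,0,0],[1,0,0,0,0,0,0],[1,0,0,0,0,0,0],[1,0,0,0,0,0,0],[1,0,0,0,0,0,0]]]' 
python3 - <<'E'
from h import *
for i in range(3): cam("wrist"); st()
E
```

```text
t: 30.6
tool_pos: [0.5373, 0.0558, 0.0773]
orientation: [-1.16, -1.285, 1.285]
force: [0.6, -0.8, -2.3]
opening: 0.0149
{'t': 30.65, 'tool_pos': [0.5373, 0.0558, 0.0773], 'orientation': [-1.1595, -1.2855, 1.2845], 'force': [1.1832, 0.2719, -2.1366], 'opening': 0.0144}
{'t': 30.7, 'tool_pos': [0.5372, 0.0558, 0.0773], 'orientation': [-1.1595, -1.2854, 1.2845], 'force': [-0.1594, 0.3057, -1.7317], 'opening': 0.015}
{'t': 30.75, 'tool_pos': [0.5372, 0.0558, 0.0773], 'orientation': [-1.1595, -1.2854, 1.2845], 'force': [-0.5986, -0.0419, -1.5972], 'opening': 0.0149}
```

```bash
python3 -m creep '[[[1,0,-0.05,-0.02,0,0,0],[1,0,-0.05,-0.02,0,0,0],[1,0,-0.05,0,0,0,0],[1,0,-0.05,0,0,0,0],[1,0,0,0,0,0,0],[1,0,0,0,0,0,0],[1,0,0,0,0,0,0],[1,0,0,0,0,0,0]]]' 
python3 - <<'E'
from h import *
for i in range(3): cam("wrist"); st()
E
```

```text
t: 31.55
tool_pos: [0.5366, 0.0559, 0.078]
orientation: [-1.158, -1.284, 1.286]
force: [0.3, 0.7, -4.2]
opening: 0.015
{'t': 31.6, 'tool_pos': [0.5366, 0.0559, 0.078], 'orientation': [-1.1576, -1.2838, 1.2856], 'force': [1.1495, 0.5209, -4.1674], 'opening': 0.0148}
{'t': 31.65, 'tool_pos': [0.5366, 0.0558, 0.078], 'orientation': [-1.1576, -1.2836, 1.2856], 'force': [0.5193, -0.2618, -4.2756], 'opening': 0.0148}
{'t': 31.7, 'tool_pos': [0.5365, 0.0558, 0.078], 'orientation': [-1.1576, -1.2836, 1.2856], 'force': [1.2717, 0.4114, -4.2125], 'opening': 0.0152}
```

```bash
python3 -m creep '[[[1,0,-0.05,-0.03,0,0,0],[1,0,-0.05,-0.03,0,0,0],[1,0,-0.05,0,0,0,0],[1,0,-0.05,0,0,0,0],[1,0,-0.05,0,0,0,0],[1,0,-0.05,0,0,0,0],[1,0,0,0,0,0,0],[1,0,0,0,0,0,0]]]' 
python3 - <<'E'
from h import *
for i in range(3): cam("wrist"); st()
E
```

```text
t: 32.5
tool_pos: [0.5355, 0.0559, 0.079]
orientation: [-1.155, -1.281, 1.287]
force: [2.0, 0.8, -9.6]
opening: 0.0147
{'t': 32.55, 'tool_pos': [0.5356, 0.0558, 0.0791], 'orientation': [-1.1549, -1.2809, 1.2871], 'force': [1.6579, -0.0379, -8.4344], 'opening': 0.015}
{'t': 32.6, 'tool_pos': [0.5356, 0.0558, 0.0791], 'orientation': [-1.1549, -1.281, 1.2872], 'force': [0.8276, 0.3316, -8.7072], 'opening': 0.0148}
{'t': 32.65, 'tool_pos': [0.5356, 0.0559, 0.0792], 'orientation': [-1.155, -1.2811, 1.2871], 'force': [1.6415, -0.6964, -9.4121], 'opening': 0.0144}
```

```bash
python3 -m creep '[[[1,0,-0.05,-0.02,0,0,0],[1,0,-0.05,0,0,0,0],[1,0,-0.05,0,0,0,0],[1,0,-0.04,0,0,0,0],[1,0,0,0,0,0,0],[1,0,0,0,0,0,0],[1,0,0,0,0,0,0],[1,0,0,0,0,0,0]]]' 
python3 - <<'E'
from h import *
for i in range(3): cam("wrist"); st()
E
```

```text
t: 33.45
tool_pos: [0.5349, 0.0558, 0.0798]
orientation: [-1.153, -1.28, 1.288]
force: [1.8, 0.1, -13.1]
opening: 0.0149
{'t': 33.5, 'tool_pos': [0.5349, 0.0558, 0.0798], 'orientation': [-1.1534, -1.2795, 1.2881], 'force': [1.7665, 0.5355, -12.1839], 'opening': 0.0146}
{'t': 33.55, 'tool_pos': [0.5349, 0.0558, 0.0798], 'orientation': [-1.1534, -1.2795, 1.2881], 'force': [1.3272, -0.3281, -11.5129], 'opening': 0.0145}
{'t': 33.6, 'tool_pos': [0.5348, 0.0558, 0.0798], 'orientation': [-1.1534, -1.2794, 1.2881], 'force': [0.9431, 0.9589, -11.7623], 'opening': 0.0151}
```

About 12 N. I'll hold for the rest of the second, then lower.

```bash
python3 -m creep '[[[1,0,0,0,0,0,0],[1,0,0,0,0,0,0],[1,0,0,0,0,0,0],[1,0,0,0,0,0,0],[1,0,0,0,0,0,0],[1,0,0.1,-0.03,0,0,0],[1,0,0.1,-0.03,0,0,0],[1,0,0.1,-0.03,0,0,0]]]'
python3 -m creep '[[[1,0,0.12,0,0,0,0],[1,0,0.12,-0.02,0,0,0],[1,0,0.12,-0.02,0,0,0],[1,0,0.1,0,0,0,0],[1,0,0.1,0,0,0,0],[1,0,0,0,0,0,0],[1,0,0,0,0,0,0],[1,0,0,0,0,0,0]]]'
python3 - <<'E'
from h import *
goto((.5378,.0558,.0758),np.radians(95.9))
E
```

```text
t: 34.4
tool_pos: [0.5368, 0.056, 0.0781]
orientation: [-1.155, -1.281, 1.287]
force: [-0.0, 1.1, -5.4]
opening: 0.0149
t: 35.2
tool_pos: [0.5406, 0.0561, 0.0764]
orientation: [-1.161, -1.287, 1.284]
force: [0.6, 1.5, -1.0]
opening: 0.0145
{'t': 35.2, 'tool_pos': [0.5406, 0.0561, 0.0764], 'orientation': [-1.1606, -1.2865, 1.2839], 'force': [0.5683, 1.5439, -1.0239], 'opening': 0.0145}
shift cm [-0.    0.06  0.29] yaw 95.91
turn deg [ 0.14  0.01 -0.02]
```

```bash
python3 -m creep '[[[1,0,0.05,0.15,0,0,0],[1,0,0.05,0.1,0,0,0],[0,0,0,0,0,0,0],[0,0,0,0,0,0,0],[0,0,0,0,0,0,0],[0,0,0,0,0,0,0],[0,0,0,0,0,0,0],[0,0,-2.5,0,0,0,0]]]'
python3 -m creep '[[[0,0,-3,0,0,0,0],[0,0,-3,0,0,0,0],[0,0,-3,0,0,0,0],[0,0,-3,0,0,0,0],[0,0,-3,0,0,0,0],[0,0,0,3,0,0,0],[0,0,0,3,0,0,0],[0,0,0,0,0,0,0]]]'
python3 - <<'E'
from h import *
st();z=np.load("c.npz")
for n in("wrist","scene","top"):
    c=cam(n);W=world(c)
    if n=="scene": save(c,"s3.png",(200,110,520,300),2.2)
    h=cv2.cvtColor(c["frame"],cv2.COLOR_RGB2HSV)
    k,l,s,ce=cv2.connectedComponentsWithStats(cv2.inRange(h,(105,120,60),(130,255,255)))
    for i in range(1,k):
        p=W[l==i];q=np.median(p,0)
        if s[i,4]>10 and q[1]<.35 and .3<q[0]<.7: print(n,ce[i].round(),s[i,4],q.round(4))
E
```

```text
t: 36.0
tool_pos: [0.5352, 0.0557, 0.0972]
orientation: [-1.156, -1.282, 1.287]
force: [0.4, -0.0, -1.0]
opening: 0.0583
t: 36.8
tool_pos: [0.4753, 0.0494, 0.2563]
orientation: [-1.158, -1.284, 1.286]
force: [1.0, 0.1, -0.3]
opening: 0.0929
{'t': 36.8, 'tool_pos': [0.4753, 0.0494, 0.2563], 'orientation': [-1.1581, -1.284, 1.2856], 'force': [1.0162, 0.1176, -0.2825], 'opening': 0.0929}
wrist [ 15. 141.] 249 [ 0.4554 -0.2574  0.1119]
wrist [365. 178.] 112 [0.4721 0.1125 0.0218]
wrist [317. 252.] 152 [0.5374 0.0554 0.1277]
scene [254. 148.] 26 [ 0.4582 -0.2575  0.1091]
scene [347. 181.] 43 [0.5421 0.0583 0.1237]
scene [436. 208.] 55 [0.5647 0.276  0.1232]
scene [375. 211.] 28 [0.478  0.1174 0.0188]
top [201. 210.] 20 [0.5582 0.2731 0.1277]
top [432. 258.] 20 [ 0.4544 -0.2617  0.1137]
```

View pics/s3.png

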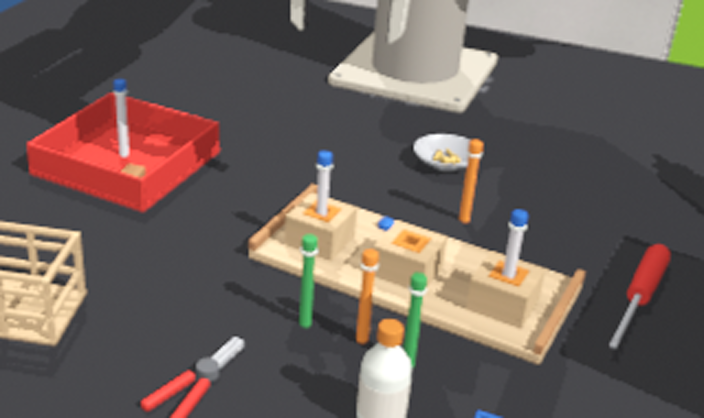

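The left and right posts stand upright in their bases, lenses at crop (518,217) and (325,158). The middle seat is empty and the reject stands in the tray at (120,120). Bystanders look unmoved and the gripper is clear, so I'm handing in.

```bash
python3 -c "
from plant import robot
print(robot.close_job())"
```

```text
the job is handed in; nothing more can be done
None
```

I tested all three posts from left to right and handed the job in at about 37 s; no verdict was reported. The left pull went over your 15 N limit.

| Post | Pull | Result |
|---|---|---|
| Left | Peaked at about 16 N, then eased to about 13 N and held about 1 s | Holds; lowered back and released |
| Middle | Slid out at a steady 3 N or so | Badly fixed; put in the red tray |
| Right | About 12 N for about 1 s | Holds; lowered back and released |

- **Left overshoot:** wrist force stayed above 15 N for roughly 1 s. It averaged about 16.2 N at the peak and included roughly 0.6 N of post weight. That works out to a seat lift of about 3.9 mm, just under the 4 mm fail limit. I could not measure the seat directly, so that limit was probably not crossed but I can't be sure.
- **Last checks:** the left and right lens tops read 0.128 m, their starting height, and are within about 2 mm of their starting positions. The right post's lens shifted about 2 mm in x.
- **Reject:** it stands upright in the tray near the centre. Its lens top is at about 0.11 m, so the stem's middle is at about 65 mm, under the 80 mm limit.
- **Bystanders:** the spare lens measured unmoved, and the other bystanders in the last picture look unmoved. The tape roll was outside that crop, and no move went near it. The gripper was open and clear of everything.

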